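# Load a fresh cell into the bench work lamp

## Task

Put the fresh green cell into the open work lamp: push its flat end gently back against the coil spring, then drop its button end in against the brass contact and press the cell fully home, level in its holder, and let go. Never lean hard on the lamp or its spring, and leave everything else on the bench where it is.

Things in the scene. Friction and masses are not known exactly. Their poses are not given: they have to be found in the camera images.
- lamp: Yellow work lamp on its magnet base (fixed), cover off. Origin on the bench below the middle of a seated cell's body; x along the cell holder from coil spring to brass contact and finned head, z up. Tray rim at y = +-54 to 58 mm, top z = 22; head x = 83 to 133, top z = 55; handle at x = -105, top z = 19. Push on it with no more than 15 N.
- lamp_seat (a point): Seat: body centre of a fully seated cell with the holder in mid position, 36 mm above the bench, axes as the lamp's. The black holder (rails, walls, spring and contact together) is screwed tight through slots: each time it sits up to 7 mm either way along x from mid position, not measured; all x here are for mid position. The cell lies along x, button to +x, in a shallow V of two rails.
- lamp_contact (a point): Middle of the top edge of the brass contact the button bears on (holder in mid position): 31.5 mm in +x from the seat, 39 mm above the bench, 14 mm wide, an equally high black wall, 44 mm wide, behind it. Holder cheeks at y = +-18.5 to 21.5 mm, 32 mm high, only at its ends (x < -22 and > 21 mm); between them fingers have room down to 15 mm above the bench.
- lamp_spring (a point): Free end of the unpressed coil spring contact (holder in mid position): on the seat's axis, 25 mm in -x from the seat; a flat coil end 16 mm in diameter. It gives along the lamp's -x only, 1.4 N per mm, solid at 7 mm (about 10 N); 5 mm in with a cell seated. The wall behind it: 39 mm in -x from the seat, top 45 mm above the bench, 44 mm wide.
- fresh_cell_center (a point): Fresh cell's body centre, on its axis. D-size, green with a white ring near the button, 34 mm diameter, body 60 mm long, about 140 g; x along its axis from the flat end (-30 mm) to the button end (face at +30 mm), z up as it lies. It lies level in a steel channel (90 x 25 x 14 mm high), axis 28 mm above the bench, both sides free for fingers.
- fresh_cell_button (a point): Tip of the fresh cell's steel button (9.5 mm diameter, 1.5 mm high), on the cell's axis 31.5 mm from its body centre.
- fresh_cell: The fresh cell itself: origin at the underside of the lying cell, 17 mm below its axis, half-way along; axes as at its centre.
- spent_cell: Spent D-size cell, grey with a red ring, in another such channel: leave alone. Origin at its underside.
- cover: The lamp's yellow cover, 150 x 116 x 32 mm, lying upside down: leave alone. Origin under its centre.
- hammer: Ball-peen hammer with red handle, about 340 mm: leave alone. Origin in mid handle.
- brush: Bench brush, about 300 mm: leave alone. Origin near its middle.
- spray_can: Red spray can, 66 mm diameter, 190 mm tall: leave alone. Origin under its centre.
- dish: Shallow steel dish, 104 mm across: leave alone. Origin under its centre.
- screwdriver: Screwdriver, 200 mm: leave alone. Origin under its middle.
- flats: Two flat steel offcuts, 200 to 240 mm, one on the other: leave alone. Origin under the lower one.
Not all that is in view belongs to the job. Of the things that look like the fresh_cell, the largest one is meant.

How it is judged (in metres and radians):
On the way:
1. the fresh cell is pressed into the holder against the spring while its button is still 6 mm or more above its seat (contact force between fresh_cell and lamp above 2 N and z of fresh_cell_button in the frame of lamp between 0.042 and 0.08 m and x of fresh_cell_button in the frame of lamp between 0.008 and 0.039 m and x of fresh_cell_center in the frame of lamp between -0.0185 and 0.0145 m and y of fresh_cell_center in the frame of lamp between -0.008 and 0.008 m), for 0.05 s.
At the end, for the whole second after the job is handed in: The fresh cell lies home in the holder, button to the brass contact: body centre and button tip both 36 mm above the bench within 2 mm, within 9 mm of mid position along the lamp and 2.5 (button 3) mm across; at rest, released (x of fresh_cell_center in the frame of lamp between -0.009 and 0.009 m and y of fresh_cell_center in the frame of lamp between -0.0025 and 0.0025 m and z of fresh_cell_center in the frame of lamp between 0.034 and 0.038 m and x of fresh_cell_button in the frame of lamp between 0.0225 and 0.0405 m and y of fresh_cell_button in the frame of lamp between -0.003 and 0.003 m and z of fresh_cell_button in the frame of lamp between 0.034 and 0.038 m and linear speed of fresh_cell below 0.01 m/s and contact force between the fingers and fresh_cell below 0.05 N); the robot touches nothing.
It fails at once if the contact forces on the lamp, its holder and its spring add up to more than 40 N (a seated cell at rest makes about 15 N of it) (contact force between lamp and anything else above 40 N).
It fails at once if the fresh cell, its button end still up, is forced against the spring and holder with more than 18 N (height (world z) of fresh_cell_button above 0.042 m and contact force between fresh_cell and lamp above 18 N).
It fails at once if the spent cell is moved by more than 15 mm (distance of spent_cell from where it was at the start of the episode above 0.015 m).
It fails at once if a tool, the cover, the can, the dish or the steel offcuts are moved by more than 15 mm (distance of any of cover, hammer, brush, spray_can, dish, screwdriver, flats from where it was at the start of the episode above 0.015 m).
It also fails if it takes over 59 s, if anything falls off the work surface, if the arm or the gripper's body presses on something with over 40 N, if the wrist force passes 120 N, or if a joint passes its speed limit or range.

## Robot

A 6-joint arm with a two-finger parallel gripper is mounted at the origin on the work surface. World frame = base frame: x ahead of the robot, y to its left, z up, the work surface at z = 0. Lengths are in mm, angles in degrees, forces in N, time in s.
With the tool pointing down it reaches from about 425 to 925 mm from the base axis. Payload 12.5 kg.
Tool frame: the origin (TCP) lies between the finger pads; the fingertips stand 25 mm ahead of it and the grasp point (between the pads) lies 6 mm ahead of it; z points along the fingers, y is the direction in which the jaws open and shut (so a half turn about z gives the same grasp; the last joint's range is limited). The gripper opens to 85 mm and grips with 20 to 120 N. Pads are 22 mm wide; open, the fingers measure 114 mm over their backs; the gripper's body (76 mm by 85 mm) begins 54 mm behind the grasp point. The pads swing forward as they close: fully open they stand 13 mm farther back than shut.
Start: joints at [-82.254, 28.126, 89.318, -0, 62.55, -6.05], TCP at [149.071, -606.976, 256.327] pointing down, gripper open.
Joint ranges: [-177.58, 177.58], [-47.91, 125.51], [2.72, 160], [-65.01, 245.01], [3.68, 167.84], [-153.87, 153.87]. Speed limits (degrees/s): [127.2, 127.2, 159.86, 180, 180, 180].

## Interface

Orientations are given as [roll, pitch, yaw] about the fixed x, y, z axes, in that order (R = Rz(yaw) Ry(pitch) Rx(roll)).
In Python, from plant import arm, imaging, spotter gives the robot as it stands.
- The arm moves only by the tool move_arm, never from a script. Its argument "deltas" is a list of rows, each a list of 3 entries, a list of its own where there are three numbers: the turn, a rotation vector about the world's x, y, z in degrees, then the shift along the world's x, y, z in m, then the opening, from 0 (shut) to 1 (fully open). In form: [[[wx, wy, wz], [tx, ty, tz], grip], ...]. A call has 1 to 12 rows; each row shifts and turns the pose as measured when the row begins; what a row does not reach is not made up. A row lasts 1/8 s, in which the tool goes at most 62.5 mm and 10.7 degrees, less where a joint would pass 70% of its speed; a pose out of reach is approached as far as the arm can. A call is refused whole if a number of a shift passes 0.0625 or a number of a turn 10.7, either way. A call with a gripper value outside its range is refused whole. The fingers move at their own pace and stop on an object; "squeeze" is the grip in N (left out, the last holds). Time passes only in rows, so rows that do not move let the fingers close. It gives the time, the measured TCP pose, the force and the opening at its end, in the units of the state.
- arm.get_state(): the state, without advancing time (a new reading comes with each control period).
- imaging.read_camera(name): name is "scene" or "top" or "wrist"; returns (picture, depth): 384x512x3 uint8, red, green, blue; 384x512 float32, mm along the optical axis (not along the pixel's ray), 0 where there is no reading.
- imaging.calibration(name): a dict with "K" (3x3 intrinsics, pixels), "dist" ([k1, k2, p1, p2, k3] as OpenCV has them; the pictures are not rectified), "cam_to_world" (4x4, takes a point from camera to world coordinates). Camera axes: x right, y down, z forward; pixel columns grow to the right and rows downward; lengths in mm; the calibration is good to about 2 mm. A picture is of the moment at which its call begins: read the wrist's pose just before it. calibration takes no time and is no camera call; for the wrist camera it gives the pose at the moment of the call.
- arm.finish_job(): hands the job in, once; it reports no verdict.
Trained networks look in the newest picture that a camera, given by its name, has taken for a name from the list of things; names that differ only in an ending like _2 or _b are one class to them, and where a whole thing is asked for, a point or a joint stands for the part that bears it (a point fixed in the world has none). Each returns a list of dicts, best first, with "conf" (0 to 1); they miss things now and then, are a little off and sometimes report something else, mostly with a low value. They report only what shows in the picture. A call takes as long as a camera call. They do not tell look-alikes from the thing itself.
- spotter.masks_of(name, camera): "pixels" (384x512 bool, what is visible of it) and "box" ([left, top, width, height] in pixels, round what is visible of it).
The state is a dict: "time_s": time; "joint_pos": joint angles; "dq": joint speeds; "joint_torque": joint torques, N m; "ee_pos": TCP position; "ee_rot": TCP orientation; "ft_force": force on the tool from outside, world axes, zero at the start; "ft_torque": the same for the moment, N m; "width": opening from 0.0 (shut) to 1.0 (fully open).
Only numpy, scipy, OpenCV 4.12 (cv2) and the standard library are available. Lean on these libraries where they do the work, as an engineer would, in place of code of your own. Each camera call takes 0.05 s, during which the arm holds its last target. There are 200 camera calls.

## Working session

There is one attempt and no reset: what is moved stays moved. The work goes in short steps, Python scripts to look and compute and a tool call to move; the robot and the scene stay as the last step left them, time stands still between calls to the robot, and variables do not carry over. Pictures are saved under pics/ and viewed, about 8 in all and at most 12, crops included, and the job is handed in when it is done.

Besides the shell and the picture viewer there is one more tool, called as name(argument=value, ...) on one line, values as JSON. move_arm: Moves the arm, as the interface text tells. Its arguments: {"type":"object","properties":{"deltas":{"type":"array"},"squeeze":{"type":"number"}},"required":["deltas"]}

```bash
mkdir -p pics
cat > h.py <<'E'
import numpy as np, cv2
from plant import arm, imaging, spotter
def look(cam,fn=None):
    c=imaging.calibration(cam); p,d=imaging.read_camera(cam)
    if fn: cv2.imwrite('pics/'+fn,p[...,::-1])
    np.savez('/tmp/%s.npz'%cam,p=p,d=d,K=c['K'],dist=c['dist'],T=c['cam_to_world'])
    return p,d,c
def world(d,c):
    h,w=d.shape; u,v=np.meshgrid(np.arange(w),np.arange(h))
    n=cv2.undistortPoints(np.stack([u,v],-1).reshape(-1,1,2).astype(np.float64),np.array(c['K']),np.array(c['dist'])).reshape(h,w,2)
    P=np.concatenate([n*d[...,None],d[...,None]],-1); T=np.array(c['cam_to_world'])
    return P@T[:3,:3].T+T[:3,3]
E
python3 - <<'E'
from h import *
for cam in('top','scene'):
    p,d,c=look(cam,cam+'0.png'); W=world(d,c)
    print(cam,np.array(c['cam_to_world'])[:3,3].round(), np.array(c['K'])[0,0])
    for n in('fresh_cell','spent_cell','lamp','lamp_seat'):
        for r in spotter.masks_of(n,cam):
            m=r['pixels']&(d>0); print(n,round(r['conf'],2),r['box'],m.sum(),np.median(W[m],0).round(),np.ptp(W[m],0).round())
s=arm.get_state(); print(s['time_s'],s['width'],s['ee_rot'])
E
cd pics; python3 -c "
import cv2,numpy as np
cv2.imwrite('both0.png',cv2.resize(np.hstack([cv2.imread('top0.png')]),(800,600)))"
```

```text
top [ 488.  -20. 1190.] 402.269239146448
fresh_cell 0.66 [142.3, 207.1, 13.4, 27.0] 275 [467. 278.  41.] [63. 46. 53.]
fresh_cell 0.58 [174.1, 190.8, 5.7, 17.0] 147 [528. 198.  22.] [44. 28. 36.]
fresh_cell 0.56 [142.0, 177.7, 9.0, 13.9] 131 [562. 287.  22.] [44. 26. 19.]
spent_cell 0.56 [328.5, 213.0, 19.8, 22.3] 270 [ 467. -264.   41.] [67. 56. 54.]
lamp 0.62 [237.2, 155.2, 45.1, 84.8] 3029 [553. -36.  15.] [248. 129.  67.]
lamp_seat 0.64 [238.5, 154.0, 41.3, 84.1] 3021 [556. -37.  15.] [248. 130.  66.]
scene [1156.  509.  730.] 384.16615316071113
fresh_cell 0.68 [319.6, 214.3, 18.5, 19.2] 205 [536. 205.  20.] [70. 37. 31.]
fresh_cell 0.65 [343.4, 240.8, 19.7, 17.1] 191 [574. 293.  21.] [46. 24. 28.]
fresh_cell 0.53 [357.7, 209.4, 29.3, 22.9] 347 [480. 284.  39.] [109.  51.  50.]
spent_cell 0.74 [211.4, 162.4, 77.1, 59.1] 2560 [569. -24.  20.] [253. 158.  60.]
spent_cell 0.57 [207.9, 133.4, 13.1, 14.4] 163 [ 485. -254.   38.] [60. 42. 32.]
lamp 0.98 [211.9, 162.0, 79.0, 55.7] 2655 [568. -24.  19.] [273. 156.  62.]
lamp_seat 0.66 [208.4, 161.4, 80.0, 61.4] 2523 [569. -24.  20.] [271. 133.  59.]
lamp_seat 0.27 [360.2, 209.1, 22.2, 20.7] 298 [481. 284.  40.] [63. 34. 35.]
0.5 0.9999139481015511 [1.79997621e+02 1.72784820e-03 1.37984828e+01]
```

View pics/both0.png

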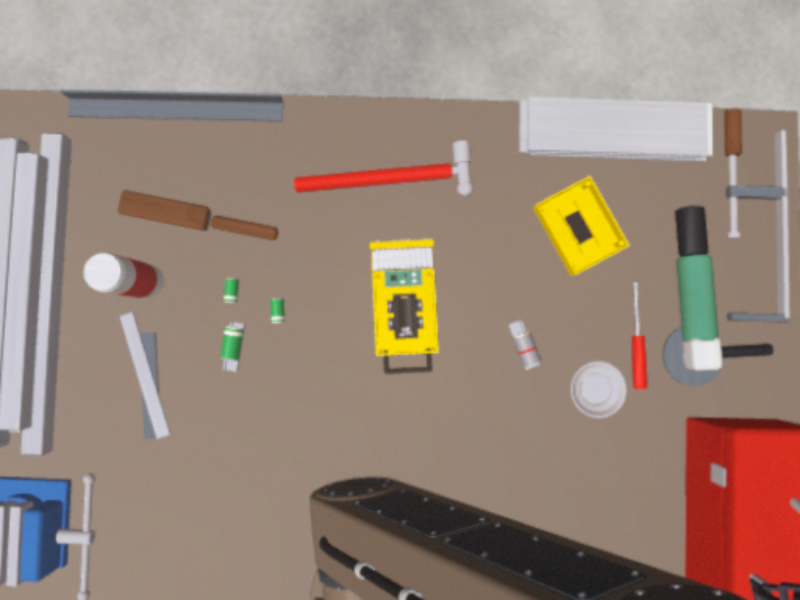

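View pics/scene0.png

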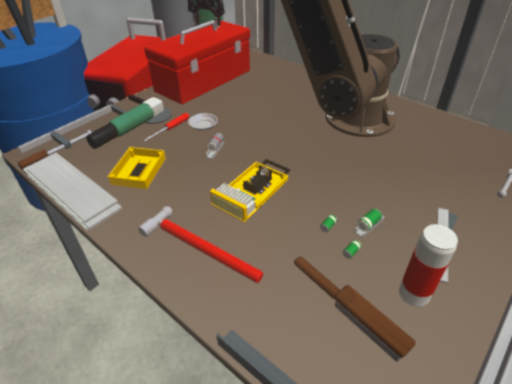

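Candidates in the 800x600 top view: the green cell at (232,347) in a channel, and small green cells at (231,290) and (277,310). The one at (232,347) is the largest and lies in a channel, so that's my choice, at about (467,278). The lamp is at (405,305), with its finned head up the picture, towards +x. I'll go over the lamp first for a close look.

move_arm(deltas=[[[0,0,0],[0.045,0.031,0.01],1],[[0,0,0],[0.045,0.031,0.01],1],[[0,0,0],[0.045,0.031,0.01],1],[[0,0,0],[0.045,0.031,0.01],1],[[0,0,0],[0.045,0.031,0.01],1],[[0,0,0],[0.045,0.031,0.01],1],[[0,0,0],[0.02,0.055,0.01],1],[[0,0,0],[0.02,0.055,0],1],[[0,0,0],[0.02,0.055,0],1],[[0,0,0],[0.02,0.055,0],1],[[0,0,0],[0.02,0.055,0],1],[[0,0,0],[0.01,0.055,0],1]])

```text
time_s: 2.0
ee_pos: [537.7, -76.5, 328.4]
ee_rot: [179.9, -0.2, 13.4]
ft_force: [0.6, 0.1, 0.2]
width: 1.0
```

Run:
```python
from h import *
p,d,c=look('wrist','w1.png'); W=world(d,c)
print(np.array(c['cam_to_world']).round(2),c['K'][0][0])
for n in('lamp','lamp_seat'):
    for r in spotter.masks_of(n,'wrist'):
        m=r['pixels']&(d>0); print(n,round(r['conf'],2),r['box'],m.sum(),np.median(W[m],0).round(),np.ptp(W[m],0).round())
```

```text
[[ 2.3000e-01 -9.3000e-01 -2.8000e-01  6.0887e+02]
 [-9.7000e-01 -2.2000e-01 -7.0000e-02 -6.1110e+01]
 [ 0.0000e+00  2.9000e-01 -9.6000e-01  4.4529e+02]
 [ 0.0000e+00  0.0000e+00  0.0000e+00  1.0000e+00]] 284.87017697289923
lamp 0.56 [187.9, 50.4, 101.2, 173.3] 12020 [565. -36.  16.] [260. 142.  59.]
lamp_seat 0.97 [190.8, 49.9, 98.3, 174.0] 12154 [565. -36.  16.] [264. 138.  59.]
lamp_seat 0.31 [19.8, 2.2, 64.5, 19.9] 823 [674. 230.  20.] [27. 92. 25.]
```

View pics/w1.png

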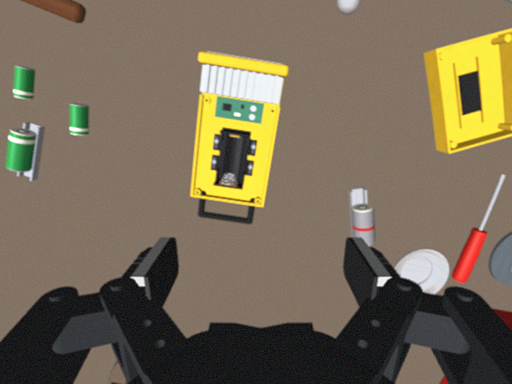

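The wrist view shows the lamp at (235,130), with the head at the top, the spring at (230,180) and the contact at about (237,135). The big green cell is at the left edge (20,150). I'll go lower for the holder detail.

move_arm(deltas=[[[0,0,0],[0.015,0.013,-0.05],1],[[0,0,0],[0.015,0.013,-0.05],1],[[0,0,0],[0.01,0.01,-0.04],1],[[0,0,0],[0,0,0],1]])

```text
time_s: 2.65
ee_pos: [578.4, -43.2, 186.2]
ee_rot: [179.7, -0.3, 13.5]
ft_force: [-0.1, -0.5, 0.0]
width: 1.003
```

Run:
```python
from h import *
p,d,c=look('wrist','w2.png'); W=world(d,c)
hsv=cv2.cvtColor(p,cv2.COLOR_RGB2HSV)
y=(abs(hsv[...,0].astype(int)-27)<6)&(hsv[...,1]>150)&(hsv[...,2]>60)&(d>0)
n,l,st,ce=cv2.connectedComponentsWithStats(y.astype(np.uint8)); print(st[1:][st[1:,4]>200])
for lo,hi in((16,28),(49,60)):
    m=y&(W[...,2]>lo)&(W[...,2]<hi)&(abs(W[...,0]-570)<160)&(abs(W[...,1]+36)<90)
    print(lo,m.sum(),np.median(W[m][:,2]),cv2.minAreaRect(W[m][:,:2].astype(np.float32)))
s=arm.get_state(); print(s['time_s'],s['ee_pos'])
v=cv2.resize(p[40:300,120:420],(800,693),interpolation=cv2.INTER_CUBIC)[:600]
cv2.imwrite('pics/w2c.png',v[...,::-1])
```

```text
[[ 194   83  137   36 2049]
 [ 185  140  127  148 8638]]
16 1907 20.651217188810506 ((528.6517333984375, -38.734886169433594), (158.8480224609375, 116.29247283935547), 4.6236958503723145)
49 2047 53.70223557701024 ((654.1731567382812, -28.58572769165039), (12.726104736328125, 116.47549438476562), 4.536073684692383)
2.7 [578.88955195 -43.60364113 188.06587896]
```

View pics/w2.png

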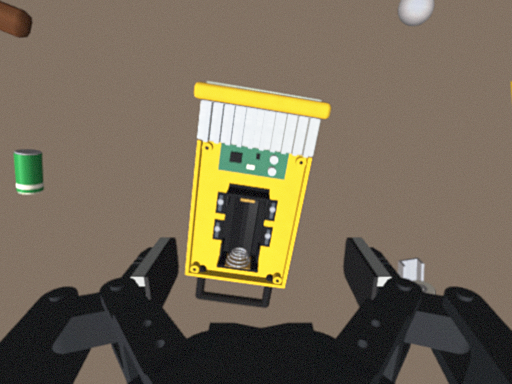

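The lamp yaw is about 4.6°. Spring end is at (238,255), brass contact at (248,200), and the origin is about (526,-39). Next I'll profile the holder height along the lamp axis to find its offset.

Run:
```python
from h import *
z=np.load('/tmp/wrist.npz'); p,d=z['p'],z['d']; W=world(d,dict(K=z['K'],dist=z['dist'],cam_to_world=z['T']))
a=np.radians(4.6); o=np.array([526.5,-38.8]); q=W[...,:2]-o
X=q@[np.cos(a),np.sin(a)]; Y=q@[-np.sin(a),np.cos(a)]; Z=W[...,2]
hsv=cv2.cvtColor(p,cv2.COLOR_RGB2HSV)
for nm,yl,yh in(('wallsides',9,17),('wallsides-',-17,-9),('mid',-4,4)):
    print(nm)
    for x in range(-60,50,2):
        m=(d>0)&(X>=x)&(X<x+2)&(Y>yl)&(Y<yh)&(Z>-5)
        if m.sum(): print(x,m.sum(),Z[m].max().round(),np.median(Z[m]).round(),p[m].mean(0).round().astype(int),end=' | ')
    print()
# wall tops
for zl,zh in((41,50),(36,41)):
    m=(d>0)&(abs(X)<70)&(abs(Y)<30)&(Z>zl)&(Z<zh)
    for s in (m&(X<0),m&(X>0)): 
        if s.sum()>3: print(zl,s.sum(),X[s].min(),X[s].max(),Y[s].min(),Y[s].max(),np.median(Z[s]))
m=(d>0)&(hsv[...,0]>10)&(hsv[...,0]<26)&(hsv[...,1]>70)&(abs(X-31)<14)&(abs(Y)<9)
print('brass',m.sum(),W[m].mean(0),X[m].min(),X[m].max(),Y[m].mean(),Y[m].min(),Y[m].max(),Z[m].max())
r=Y[(d>0)&(Z>29)&(Z<35)&(abs(X)<45)&(abs(Y)<24)]; print('cheek y',np.percentile(r,[1,50,99]))
m=(d>0)&(X<-75)&(X>-125)&(abs(Y)<50)&(Z>10)&(Z<25); print('handle',X[m].min(),X[m].max(),np.median(Y[m]),Y[m].min(),Y[m].max(),np.median(Z[m]))
```

```text
wallsides
-44 3 44.0 44.0 [184 151  50] | -42 10 45.0 44.0 [89 76 46] | -40 60 45.0 35.0 [36 33 29] | -38 44 45.0 31.0 [81 71 59] | -36 14 43.0 20.0 [61 58 58] | -34 15 40.0 21.0 [73 70 69] | -32 18 40.0 20.0 [60 58 58] | -30 13 35.0 20.0 [41 40 43] | -28 10 37.0 18.0 [45 47 48] | -26 11 22.0 20.0 [39 38 40] | -24 13 22.0 19.0 [41 41 43] | -22 13 22.0 15.0 [40 40 43] | -20 10 22.0 15.0 [42 41 44] | -18 11 22.0 20.0 [39 39 42] | -16 12 23.0 17.0 [39 39 42] | -14 12 23.0 19.0 [39 40 41] | -12 13 21.0 15.0 [42 41 44] | -10 8 22.0 21.0 [39 39 40] | -8 12 22.0 18.0 [40 41 43] | -6 17 23.0 19.0 [40 40 43] | -4 12 22.0 14.0 [41 40 44] | -2 8 22.0 18.0 [40 41 43] | 0 13 22.0 20.0 [38 40 42] | 2 13 21.0 15.0 [42 42 45] | 4 12 23.0 17.0 [39 38 41] | 6 13 22.0 14.0 [40 42 44] | 8 11 21.0 18.0 [41 41 43] | 10 14 22.0 17.0 [41 41 44] | 12 14 22.0 17.0 [41 41 42] | 14 11 22.0 14.0 [41 41 43] | 16 13 22.0 15.0 [41 41 43] | 18 13 22.0 20.0 [41 40 43] | 20 11 23.0 19.0 [42 42 44] | 22 14 22.0 15.0 [42 42 45] | 24 13 22.0 20.0 [40 40 43] | 26 5 23.0 21.0 [33 33 37] | 28 1 22.0 22.0 [39 36 40] | 32 3 3
[... 2881 characters left out ...]
13 10.0 9.0 [252 237  64] | 48 13 10.0 9.0 [253 239  66] | 
41 309 -42.94905899467721 -23.78125207040498 -21.65129149193597 21.786662136378972 43.919768811268625
36 129 -40.15681330354929 -24.072640046561098 -21.078651635169958 22.155216355718817 38.72738043308641
36 212 31.181263044609526 37.68501576776577 -21.781389439765142 21.059752332616494 38.082139957604085
brass 111 [560.69543448 -36.29870421  26.08176305] 22.33288341861255 40.58516821576981 -0.24919825263162593 -8.904243093353074 8.57605243098111 39.938294186364885
cheek y [-21.44267759   1.3489328   21.38824823]
handle -106.64092036034492 -75.66253113622206 0.06633026483305439 -45.11415356932749 43.95523567943894 16.899852189101296
```

move_arm(deltas=[[[0,0,0],[-0.01,0.05,0.03],1],[[0,0,0],[-0.02,0.058,0.02],1],[[0,0,0],[-0.025,0.06,0.0],1],[[0,0,0],[-0.025,0.06,0.0],1],[[0,0,0],[-0.02,0.055,0.0],1],[[0,0,0],[-0.01,0.04,0.0],1],[[0,0,0],[0,0,0],1]])

```text
time_s: 3.58
ee_pos: [470.0, 276.4, 256.3]
ee_rot: [179.6, -1.8, 12.9]
ft_force: [0.2, -1.4, -0.2]
width: 1.0
```

Run:
```python
from h import *
p,d,c=look('wrist','w3.png'); W=world(d,c)
hsv=cv2.cvtColor(p,cv2.COLOR_RGB2HSV)
g=(abs(hsv[...,0].astype(int)-62)<14)&(hsv[...,1]>120)&(d>0)
n,l,st,ce=cv2.connectedComponentsWithStats(g.astype(np.uint8))
for i in range(1,n):
    if st[i,4]>150:
        m=l==i; print(st[i],W[m].min(0).round(),W[m].max(0).round(),cv2.minAreaRect(W[m][:,:2].astype(np.float32)))
for r in spotter.masks_of('fresh_cell','wrist'):
    m=r['pixels']&(d>0); print(round(r['conf'],2),r['box'],np.median(W[m],0).round(),np.ptp(W[m],0).round())
s=arm.get_state(); print(s['time_s'],s['ee_pos'])
```

```text
[254  74  25  30 516] [553. 278.  15.] [583. 301.  26.] ((567.8838500976562, 289.5009460449219), (23.088489532470703, 30.358121871948242), 88.27876281738281)
[316 122  23  27 463] [517. 191.  11.] [548. 214.  26.] ((532.130615234375, 202.27304077148438), (30.066932678222656, 21.814306259155273), 3.8752830028533936)
[236 161  34  40 854] [436. 264.  31.] [480. 299.  46.] ((458.16729736328125, 281.17041015625), (31.61818504333496, 41.514854431152344), 82.95433044433594)
0.95 [248.8, 74.1, 31.4, 39.2] [563. 290.  22.] [49. 28. 28.]
0.63 [315.0, 119.9, 24.5, 36.0] [527. 203.  23.] [45. 31. 28.]
0.57 [236.5, 152.0, 40.2, 52.6] [467. 281.  42.] [63. 43. 49.]
0.27 [433.7, 66.4, 75.9, 188.7] [533. -10.  15.] [262. 150.  57.]
3.675 [470.70371016 274.50488425 255.77815565]
```

View pics/w3.png

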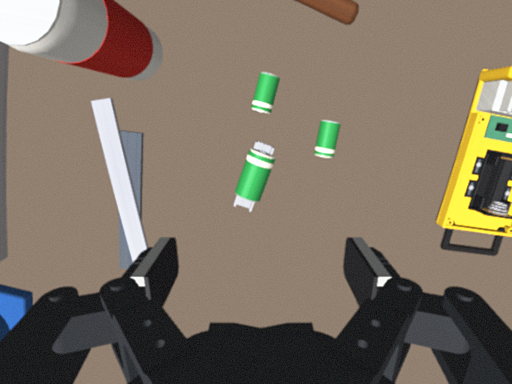

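The big cell lies at (255,175) with its white ring and button at the upper (+x) end. The small ones are at (265,92) and (327,138). Next I'll fit its axis and ends.

```bash
cat > cell.py <<'E'
from h import *
def fit(p,d,c,near=(467,281),zmin=33,r=60,zax=28):
    W=world(d,c); m=(d>0)&(W[...,2]>zmin)&(W[...,2]<zax+21)&(np.hypot(W[...,0]-near[0],W[...,1]-near[1])<r)
    P=W[m]; rc=cv2.minAreaRect(P[:,:2].astype(np.float32))
    hsv=cv2.cvtColor(p,cv2.COLOR_RGB2HSV)
    a=P[:,:2]-P[:,:2].mean(0); u=np.linalg.svd(a,full_matrices=False)[2][0]; u*=np.sign(u[0])
    # axis from top ridge line
    t=(P[:,:2])@u; n=np.array([-u[1],u[0]]); s=P[:,:2]@n
    print('n',m.sum(),'rect',rc,'yaw',np.degrees(np.arctan2(u[1],u[0])),'t',np.percentile(t,[0,1,99,100]),'s',np.percentile(s,[1,50,99]),'zmax',np.percentile(P[:,2],98))
    tm=(t.min()+t.max())/2; sm=(s.min()+s.max())/2; print('mid',tm*u+sm*n)
E
python3 - <<'E'
from cell import *
z=np.load('/tmp/wrist.npz'); fit(z['p'],z['d'],dict(K=z['K'],dist=z['dist'],cam_to_world=z['T']))
E
```

```text
n 1273 rect ((463.73876953125, 279.73870849609375), (32.45862579345703, 60.09516143798828), 82.96138000488281) yaw -6.854505149644023 t [396.94489331 397.77428536 456.90016784 457.08878199] s [317.74017488 333.98804679 348.87901921] zmax 44.94306339783466
mid [463.72492317 279.79882943]
```

The length is 60.1 mm and the top is at 44.9, which match. Centre is (463.7, 279.8), yaw −7°. I'll turn by −20° and descend to 105 mm.

move_arm(deltas=[[[0,0,-10],[-0.003,0.002,-0.04],1],[[0,0,-10],[-0.002,0.002,-0.04],1],[[0,0,0],[-0.001,0.001,-0.04],1],[[0,0,0],[0,0,-0.02],1],[[0,0,0],[0,0,0],1]])

```text
time_s: 4.3
ee_pos: [469.3, 271.9, 117.2]
ee_rot: [179.8, -2.2, -8.4]
ft_force: [-0.6, -0.1, 0.3]
width: 1.004
```

Run:
```python
from cell import *
p,d,c=look('wrist','w4.png'); fit(p,d,c)
s=arm.get_state(); print(s['time_s'],s['ee_pos'],s['ee_rot'],s['ft_force'],s['joint_pos'])
```

```text
n 3240 rect ((464.4523010253906, 279.7817077636719), (32.12419128417969, 60.080814361572266), 83.43319702148438) yaw -6.875160978101895 t [397.62995002 398.71709642 457.25240149 457.66517116] s [317.97873707 333.00742617 348.88173925] zmax 44.72659886293774
mid [464.48187818 279.8043337 ]
4.35 [469.63830347 272.07126233 118.00381284] [179.7942375   -2.28184031  -8.43807534] [0.55962072 0.00991502 0.95956182] [ 23.70334427  31.74366701 109.55534814  -2.3120887   36.90041616
 123.97272728]
```

View pics/w4.png

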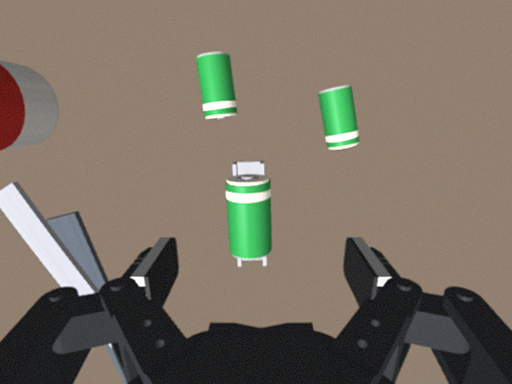

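The crop confirms the choice: the big cell at (249,217), with the ring and button at the far end. I'll correct pitch and position, then go down.

move_arm(deltas=[[[0,2.3,1.5],[-0.005,0.008,0],1],[[0,0,0],[0,0,-0.03],1],[[0,0,0],[0,0,-0.025],1],[[0,0,0],[0,0,0],1]])

```text
time_s: 4.85
ee_pos: [468.7, 278.6, 68.5]
ee_rot: [179.8, -0.4, -7.1]
ft_force: [-0.5, -1.1, 0.7]
width: 1.001
```

move_arm(deltas=[[[0,0.4,0],[-0.004,0.001,-0.008],1],[[0,0,0],[-0.001,0,-0.013],1],[[0,0,0],[0,0,-0.013],1],[[0,0,0],[0,0,0],1]])

```text
time_s: 5.35
ee_pos: [464.7, 279.7, 35.6]
ee_rot: [179.8, -0.2, -7.1]
ft_force: [-0.1, 0.0, 0.1]
width: 1.005
```

move_arm(deltas=[[[0,0,0],[0,0,-0.002],1],[[0,0,0],[0,0,0],0.3],[[0,0,0],[0,0,0],0.2],[[0,0,0],[0,0,0],0.2],[[0,0,0],[0,0,0],0.2],[[0,0,0],[0,0,0],0.2],[[0,0,0],[0,0,0],0.2]], squeeze=40)

```text
time_s: 6.22
ee_pos: [465.8, 280.9, 34.5]
ee_rot: [180.0, -0.4, -7.1]
ft_force: [0.8, 1.3, -1.5]
width: 0.384
```

move_arm(deltas=[[[0,0,0],[0,0,0.03],0.2],[[0,0,0],[0,0,0.04],0.2],[[0,0,0],[0,0,0.04],0.2],[[0,0,0],[0,0,0],0.2]])

```text
time_s: 6.72
ee_pos: [464.4, 279.8, 146.3]
ee_rot: [179.8, -0.2, -7.1]
ft_force: [-1.1, -0.6, -1.9]
width: 0.388
```

```bash
cat > hand.py <<'E'
from h import *
from scipy.spatial.transform import Rotation as R
def hand():
    s=arm.get_state(); p,d,c=look('wrist','hand.png'); W=world(d,c)
    Rt=R.from_euler('xyz',s['ee_rot'],degrees=True).as_matrix(); L=(W-s['ee_pos'])@Rt
    hsv=cv2.cvtColor(p,cv2.COLOR_RGB2HSV)
    B=(d>0)&(abs(L[...,0])<45)&(abs(L[...,1])<13)&(L[...,2]>-16)&(L[...,2]<25)
    print(s['time_s'],s['ee_pos'].round(1),s['ee_rot'].round(2),s['ft_force'].round(1),s['width'])
    for x in range(-34,40,4):
        m=B&(L[...,0]>=x)&(L[...,0]<x+4)
        if m.sum()>5: print(x,m.sum(),L[m][:,2].min().round(1),p[m].mean(0).round())
    b=L[B]; print('x range',np.percentile(b[:,0],[0,1,99,100]).round(1))
    return p,d,c,L
E
python3 - <<'E'
from hand import *
p,d,c,L=hand()
E
```

```text
6.725 [464.4 279.8 146.3] [ 1.7983e+02 -1.6000e-01 -7.1200e+00] [-1.1 -0.6 -1.9] 0.38796703361919305
-30 25 -9.1 [ 64. 162.  87.]
-26 328 -10.8 [ 66. 191.  99.]
-22 373 -10.9 [ 68. 197. 102.]
-18 391 -11.4 [ 68. 198. 102.]
-14 396 -10.9 [ 68. 197. 102.]
-10 413 -10.8 [ 69. 198. 103.]
-6 432 -10.7 [ 69. 199. 103.]
-2 428 -11.0 [ 70. 199. 104.]
2 455 -10.9 [ 70. 199. 104.]
6 469 -10.9 [ 71. 199. 104.]
10 473 -10.8 [ 71. 200. 105.]
14 495 -10.7 [211. 241. 215.]
18 520 -10.7 [239. 249. 239.]
22 517 -10.9 [ 76. 202. 109.]
26 1465 -11.4 [146. 160. 142.]
30 150 -8.3 [130. 128. 129.]
x range [-28.  -25.1  30.5  31.1]
```

View pics/hand.png

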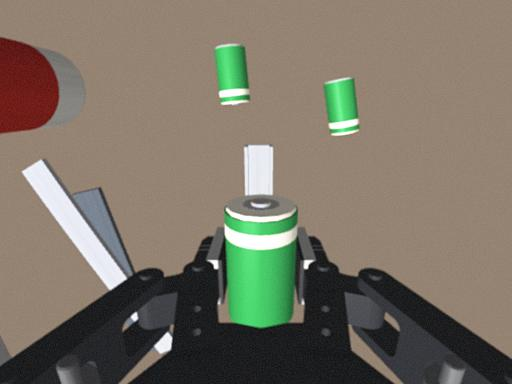

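The cell is held level, button tip at about +31.1 and axis 6.2 mm ahead of the TCP, so it is centred within about 0.5 mm. Now I'll carry it above the lamp with yaw +11.7°, button end 5° up.

move_arm(deltas=[[[0,0,2],[0.01,-0.045,0],0.2],[[0,0,2],[0.01,-0.045,0],0.2],[[0,0,2],[0.01,-0.045,0],0.2],[[0,0,2],[0.01,-0.045,0],0.2],[[0,0,2],[0.01,-0.045,0],0.2],[[0,0,2],[0.01,-0.045,-0.01],0.2],[[0,-2,0],[0.008,-0.035,-0.01],0.2],[[0,-2,0],[0,0,0],0.2],[[0,0,0],[0,0,0],0.2]])

```text
time_s: 7.9
ee_pos: [527.0, -36.3, 110.5]
ee_rot: [179.4, -2.9, 5.3]
ft_force: [0.4, 0.2, -1.8]
width: 0.383
```

move_arm(deltas=[[[0.6,-2,-0.7],[0.007,-0.002,-0.015],0.2],[[0,0,0],[0,0,0],0.2],[[0,0,0],[0,0,0],0.2]])

```text
time_s: 8.28
ee_pos: [533.2, -37.3, 93.8]
ee_rot: [179.9, -4.7, 4.6]
ft_force: [-0.5, 0.5, -1.7]
width: 0.385
```

Run:
```python
from hand import *
p,d,c,L=hand()
W=world(d,c); a=np.radians(4.6); q=W[...,:2]-[526.5,-38.8]
X=q@[np.cos(a),np.sin(a)]; Y=q@[-np.sin(a),np.cos(a)]; Z=W[...,2]
m=(d>0)&(Z>34)&(Z<42)&(X>20)&(X<45)&(abs(Y)<25); print('wall',m.sum(),X[m].min(),X[m].max(),np.percentile(Y[m],[1,99]))
m=(d>0)&(Z>50)&(Z<59)&(X>80)&(X<140); print('head',cv2.minAreaRect(np.c_[X[m],Y[m]].astype(np.float32)))
```

```text
8.275 [533.2 -37.3  93.8] [179.89  -4.67   4.64] [-0.5  0.5 -1.7] 0.38523148122057776
-30 43 -9.4 [ 53. 147.  76.]
-26 354 -11.0 [ 55. 165.  84.]
-22 371 -11.1 [ 57. 169.  86.]
-18 384 -10.9 [ 57. 170.  86.]
-14 397 -10.6 [ 56. 169.  86.]
-10 413 -10.7 [ 57. 169.  86.]
-6 429 -11.3 [ 57. 170.  87.]
-2 436 -10.9 [ 57. 170.  87.]
2 456 -10.8 [ 57. 170.  87.]
6 471 -10.5 [ 58. 171.  87.]
10 482 -10.9 [ 57. 171.  87.]
14 477 -11.2 [221. 237. 219.]
18 529 -10.8 [215. 234. 214.]
22 522 -11.0 [ 58. 172.  88.]
26 1453 -11.0 [131. 140. 126.]
30 106 1.9 [105. 103. 106.]
x range [-29.9 -25.5  30.2  30.8]
wall 551 31.456381623192097 37.88061307705815 [-21.4260343   20.86651629]
head ((110.49125671386719, -0.27266693115234375), (48.98670196533203, 117.56956481933594), 0.1556854099035263)
```

View pics/hand.png

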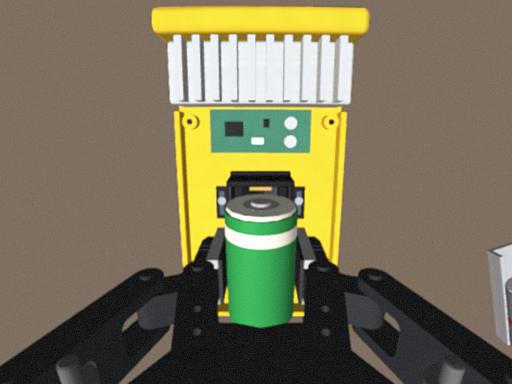

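The cell is lined up over the holder, brass contact visible at (260,188). I'll shift y by −1.2 mm and x by +1.5 mm, then descend to an axis height of about 56.

move_arm(deltas=[[[0,-0.3,0],[0.0015,-0.0012,-0.012],0.2],[[0,0,0],[0,0,-0.012],0.2],[[0,0,0],[0,0,-0.006],0.2],[[0,0,0],[0,0,0],0.2],[[0,0,0],[0,0,0],0.2]])

```text
time_s: 8.95
ee_pos: [534.8, -38.1, 61.9]
ee_rot: [179.9, -5.0, 4.7]
ft_force: [-0.1, -0.5, -1.3]
width: 0.384
```

move_arm(deltas=[[[0,0,0],[-0.003,-0.0004,0],0.2],[[0,0,0],[-0.003,-0.0002,0],0.2],[[0,0,0],[0,0,0],0.2],[[0,0,0],[0,0,0],0.2]])

```text
time_s: 9.45
ee_pos: [529.5, -39.0, 62.9]
ee_rot: [179.8, -5.2, 4.7]
ft_force: [2.3, 0.9, -3.0]
width: 0.384
```

move_arm(deltas=[[[0,0,0],[-0.002,-0.0002,-0.0005],0.2],[[0,0,0],[-0.0015,0,0],0.2],[[0,0,0],[0,0,0],0.2],[[0,0,0],[0,0,0],0.2]])

```text
time_s: 9.95
ee_pos: [527.7, -39.2, 63.1]
ee_rot: [179.7, -5.5, 4.7]
ft_force: [4.5, 2.0, -3.4]
width: 0.382
```

move_arm(deltas=[[[0.3,0.4,0],[-0.002,-0.0002,-0.0008],0.2],[[0,0,0],[-0.0015,0,-0.0005],0.2],[[0,0,0],[-0.0005,0,0],0.2],[[0,0,0],[0,0,0],0.2]])

```text
time_s: 10.45
ee_pos: [526.9, -39.4, 63.2]
ee_rot: [180.0, -5.6, 4.6]
ft_force: [4.7, 2.9, -3.5]
width: 0.385
```

move_arm(deltas=[[[0,0.6,0],[-0.003,0,-0.001],0.2],[[0,0,0],[-0.003,0,-0.001],0.2],[[0,0,0],[-0.002,0,-0.001],0.2]])

```text
time_s: 10.82
ee_pos: [524.0, -39.9, 62.5]
ee_rot: [179.8, -5.7, 4.6]
ft_force: [9.1, 0.4, 2.7]
width: 0.391
```

move_arm(deltas=[[[0,0.8,0],[-0.001,0.0005,-0.003],0.2],[[0,0.8,0],[-0.0012,0.0003,-0.003],0.2],[[0,0.5,0],[-0.0012,0,-0.002],0.2]])

```text
time_s: 11.2
ee_pos: [526.2, -40.1, 57.5]
ee_rot: [179.7, -4.5, 4.6]
ft_force: [6.5, 2.7, 4.4]
width: 0.387
```

move_arm(deltas=[[[0,0.6,0],[-0.003,0.001,0.0],0.2],[[0.2,0.6,0],[-0.003,0.001,-0.001],0.2],[[0,0.3,0],[-0.002,0.0005,-0.001],0.2]])

```text
time_s: 11.58
ee_pos: [524.7, -39.6, 57.7]
ee_rot: [179.7, -3.9, 4.6]
ft_force: [9.5, 1.2, 0.2]
width: 0.383
```

move_arm(deltas=[[[0.2,0.6,0],[-0.002,0.0007,-0.004],0.2],[[0,0.6,0],[-0.002,0.0005,-0.004],0.2],[[0,0.6,0],[-0.002,0.0003,-0.004],0.2]])

```text
time_s: 11.95
ee_pos: [525.5, -39.5, 48.9]
ee_rot: [179.8, -3.1, 4.5]
ft_force: [10.1, 0.8, 5.0]
width: 0.382
```

move_arm(deltas=[[[0.1,0.8,0],[-0.002,0.0005,-0.003],0.2],[[0,0.8,0],[-0.002,0.0003,-0.003],0.2],[[0,0.8,0],[-0.0018,0.0003,-0.003],0.2]])

```text
time_s: 12.32
ee_pos: [526.1, -39.7, 43.0]
ee_rot: [179.8, -1.6, 4.5]
ft_force: [2.6, 3.1, 33.8]
width: 0.384
```

move_arm(deltas=[[[0,0.5,0],[0,0,0.0012],0.2]])

```text
time_s: 12.45
ee_pos: [527.4, -39.8, 44.8]
ee_rot: [179.8, -1.3, 4.5]
ft_force: [7.7, 1.7, -5.8]
width: 0.385
```

Run:
```python
from hand import *
p,d,c,L=hand()
W=world(d,c); a=np.radians(4.6); q=W[...,:2]-[526.5,-38.8]
X=q@[np.cos(a),np.sin(a)]; Y=q@[-np.sin(a),np.cos(a)]; Z=W[...,2]
for x in range(-30,42,5):
    m=(d>0)&(X>=x)&(X<x+5)&(abs(Y)<10)&(Z>30)&(Z<70)
    if m.sum(): print(x,np.percentile(Z[m],95).round(1),end='; ')
```

```text
12.45 [527.4 -39.8  44.8] [179.81  -1.31   4.52] [ 7.7  1.7 -5.8] 0.38519892672938
-30 60 -9.5 [ 48. 142.  73.]
-26 343 -10.5 [ 54. 163.  83.]
-22 379 -10.8 [ 56. 167.  85.]
-18 374 -10.4 [ 56. 167.  85.]
-14 394 -10.4 [ 55. 166.  85.]
-10 416 -11.1 [ 56. 167.  85.]
-6 424 -10.7 [ 56. 168.  86.]
-2 435 -11.1 [ 56. 167.  85.]
2 442 -10.8 [ 56. 167.  85.]
6 480 -11.2 [ 57. 168.  86.]
10 474 -11.0 [ 57. 168.  86.]
14 497 -10.8 [223. 237. 219.]
18 501 -11.2 [213. 232. 211.]
22 535 -11.3 [ 58. 170.  87.]
26 1341 -10.9 [132. 140. 126.]
30 343 0.6 [150. 129.  86.]
34 812 6.1 [28. 28. 30.]
x range [-29.2 -25.6  36.8  37.2]
-30 53.7; -25 54.3; -20 54.3; -15 54.5; -10 54.7; -5 54.8; 0 55.1; 5 55.1; 10 55.2; 15 55.4; 20 55.5; 25 55.2; 30 50.6; 35 39.0;
```

View pics/hand.png

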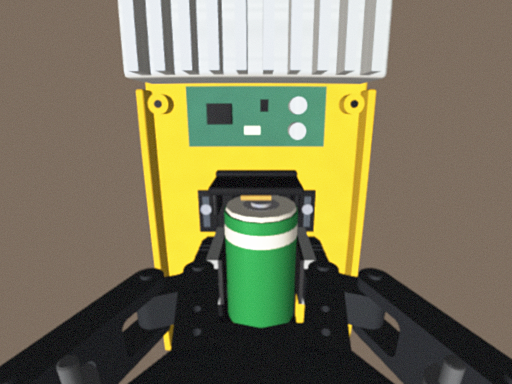

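The cell is in with its button facing the brass at (255,197), but it's still about 2 mm high and 1.3° button-up. I'll level it and ease it down.

move_arm(deltas=[[[0.2,1.5,0],[0,0.0003,-0.001],0.2],[[0,0.8,0],[0,0.0003,-0.001],0.2]])

```text
time_s: 12.75
ee_pos: [528.2, -39.6, 43.5]
ee_rot: [-179.9, 0.9, 4.5]
ft_force: [-1.6, -3.0, 11.7]
width: 0.383
```

move_arm(deltas=[[[0,-0.7,0],[0,0,-0.0008],0.2],[[0,-0.2,0],[0,0,-0.0006],0.2]])

```text
time_s: 13.0
ee_pos: [528.1, -39.7, 43.3]
ee_rot: [-180.0, -0.0, 4.5]
ft_force: [-0.4, 1.1, 8.8]
width: 0.382
```

move_arm(deltas=[[[0,0,0],[0,0,-0.0005],0.42],[[0,0,0],[0,0,0],0.5],[[0,0,0],[0,0,0],0.55],[[0,0,0],[0,0,0.01],0.55],[[0,0,0],[0,0,0.04],0.55],[[0,0,0],[0,0,0.05],0.55],[[0,0,0],[0,0,0.04],0.55],[[0,0,0],[0,0,0],0.55]])

```text
time_s: 14.0
ee_pos: [525.6, -39.3, 188.4]
ee_rot: [-179.9, 0.2, 4.5]
ft_force: [-0.8, 0.2, -0.6]
width: 0.55
```

Run:
```python
from hand import *
s=arm.get_state(); print(s['time_s'],s['ee_pos'],s['ft_force'],s['width'])
p,d,c=look('wrist','w5.png'); W=world(d,c); a=np.radians(4.6); q=W[...,:2]-[526.5,-38.8]
X=q@[np.cos(a),np.sin(a)]; Y=q@[-np.sin(a),np.cos(a)]; Z=W[...,2]
for x in range(-45,44,4):
    m=(d>0)&(X>=x)&(X<x+4)&(abs(Y)<14)&(Z>-5)&(Z<80)
    if m.sum(): k=m&(Z>np.percentile(Z[m],95)-6); print(x,np.percentile(Z[m],95).round(1),Y[k].mean().round(1),p[m].mean(0).round(),end='; ')
m=(d>0)&(abs(X)<40)&(abs(Y)<22)&(Z>47)&(Z<58); print(m.sum(),cv2.minAreaRect(np.c_[X[m],Y[m]].astype(np.float32)),np.percentile(Z[m],98))
m=(d>0)&(Z>50)&(Z<59)&(X>80)&(X<140)&(abs(Y)<70); print('head',cv2.minAreaRect(np.c_[X[m],Y[m]].astype(np.float32)),np.median(Z[m]))
m=(d>0)&(Z>40)&(Z<48)&(X>-50)&(X<-30)&(abs(Y)<25); print('springwall',m.sum(),np.median(Z[m]))
cv2.imwrite('pics/w5c.png',cv2.resize(p[20:320,80:440],(720,600))[...,::-1])
```

```text
14.0 [525.56609532 -39.33274443 188.44670261] [-0.77751824  0.15321026 -0.59689046] 0.5503453939642325
-45 43.8 1.9 [93. 81. 60.]; -41 45.8 0.6 [122. 112.  98.]; -37 47.0 -0.5 [140. 134. 130.]; -33 44.7 1.4 [193. 195. 198.]; -29 53.1 -1.9 [ 93. 175. 114.]; -25 53.9 -2.3 [ 61. 174.  90.]; -21 53.7 -2.0 [ 62. 174.  91.]; -17 53.8 -2.1 [ 62. 174.  92.]; -13 53.8 -1.6 [ 62. 175.  92.]; -9 53.9 -2.1 [ 62. 175.  92.]; -5 53.7 -1.7 [ 63. 176.  92.]; -1 53.8 -2.5 [ 63. 176.  92.]; 3 54.0 -1.8 [ 65. 177.  94.]; 7 53.6 -1.9 [ 63. 176.  93.]; 11 53.6 -1.6 [ 64. 177.  93.]; 15 54.0 -2.3 [211. 232. 209.]; 19 54.0 -1.8 [238. 243. 233.]; 23 53.7 -1.9 [ 70. 178.  97.]; 27 52.9 -2.4 [159. 172. 152.]; 31 40.2 -0.2 [146. 125.  88.]; 35 38.9 0.3 [33. 33. 36.]; 39 14.5 -0.5 [197. 177.  55.]; 43 10.3 -0.1 [252. 236.  64.]; 1707 ((-3.4564285278320312, -2.5200490951538086), (27.18267059326172, 67.46574401855469), 89.17316436767578) 54.11776500624696
head ((110.45684814453125, -0.5395393371582031), (117.42035675048828, 48.387638092041016), 89.90856170654297) 52.67056450102602
springwall 272 43.66267958574696
```

View pics/w5c.png

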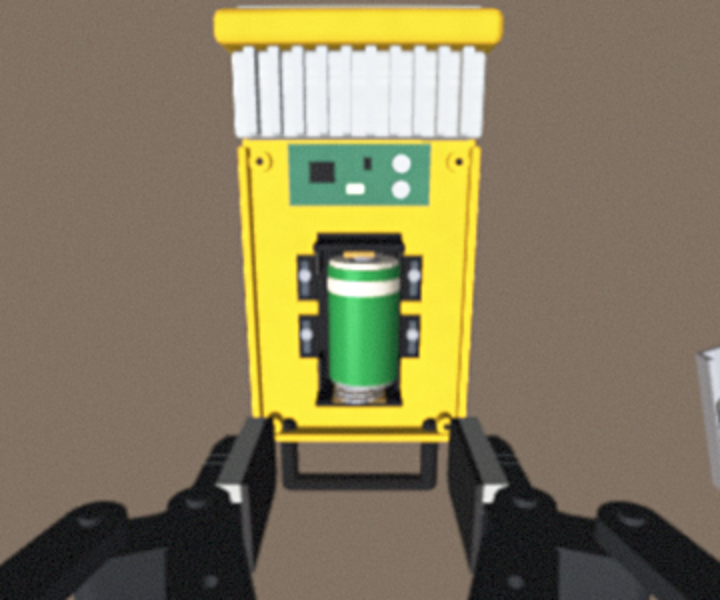

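The cell sits level and held between spring (360,395) and contact (360,255), but it may be a little off-centre and high. I'll fit the circle against the lamp's known heights.

```bash
cat > fitc.py <<'E'
from h import *
from scipy.optimize import least_squares
def fitc(cam='wrist'):
    z=np.load('/tmp/%s.npz'%cam); p,d=z['p'],z['d']; W=world(d,dict(K=z['K'],dist=z['dist'],cam_to_world=z['T']))
    a=np.radians(4.6); q=W[...,:2]-[526.5,-38.8]
    X=q@[np.cos(a),np.sin(a)]; Y=q@[-np.sin(a),np.cos(a)]; Z=W[...,2]; ok=d>0
    hsv=cv2.cvtColor(p,cv2.COLOR_RGB2HSV)
    for x0,x1 in((-26,26),(-26,-8),(8,26)):
        m=ok&(X>x0)&(X<x1)&(abs(Y)<19)&(Z>36)&(Z<60)
        P=np.c_[Y[m],Z[m]]
        r=least_squares(lambda v:np.hypot(P[:,0]-v[0],P[:,1]-v[1])-17,[0,36],loss='soft_l1'); print('cyl',x0,x1,m.sum(),'y,z',r.x.round(2),'ymin/max',np.percentile(P[:,0],[0.5,99.5]).round(1),'rms',np.sqrt(np.mean(r.fun**2)).round(2))
    yel=(abs(hsv[...,0].astype(int)-27)<6)&(hsv[...,1]>120)
    for nm,m in(('bench0',(abs(X-20)<50)&(abs(abs(Y)-75)<10)&(abs(Z)<8)),('rim22',yel&(abs(X)<60)&(abs(abs(Y)-56)<4)&(Z>17)),('contactwall39',(X>32.5)&(X<36.5)&(abs(Y)<20)&(Z>34)&(Z<43)),('springwall45',(X>-42.5)&(X<-39)&(abs(Y)<20)&(Z>40)&(Z<49))):
        m&=ok; print(nm,m.sum(),np.median(Z[m]).round(2),np.percentile(Z[m],90).round(2))
    for nm,m in(('cwallY',(X>32)&(X<37)&(abs(Y)<30)&(Z>36)&(Z<42)),('swallY',(X>-43)&(X<-39)&(abs(Y)<30)&(Z>42)&(Z<47)),('rimY',yel&(abs(X)<60)&(Z>17)&(Z<26))):
        m&=ok; print(nm,np.percentile(Y[m],[.5,99.5]).round(2))
if __name__=='__main__': fitc()
E
python3 fitc.py
```

```text
cyl -26 26 1848 y,z [-2.47 36.3 ] ymin/max [-18.8  14.2] rms 0.54
cyl -26 -8 598 y,z [-2.45 36.32] ymin/max [-18.9  13.6] rms 0.53
cyl 8 26 678 y,z [-2.48 36.3 ] ymin/max [-18.2  14. ] rms 0.54
bench0 3350 -0.8 0.11
rim22 964 20.91 21.9
contactwall39 163 37.91 38.84
springwall45 92 43.79 44.91
cwallY [-21.77  21.25]
swallY [-22.06  21.85]
rimY [-58.13  57.78]
```

The walls read about 1.1 mm low, so the cell is at y ≈ −2.3 and z ≈ 37.3. It is riding up the −y rail and isn't fully home. I'll regrip about 2.2 mm further +y to centre it, press gently, and release.

move_arm(deltas=[[[0,0,0],[0.0024,0.0018,-0.04],0.62],[[0,0,0],[0,0,-0.04],0.62],[[0,0,0],[0,0,-0.03],0.62],[[0,0,0],[0,0,0],0.62]])

```text
time_s: 14.55
ee_pos: [525.4, -37.0, 71.7]
ee_rot: [-179.8, 0.6, 4.5]
ft_force: [0.1, 0.1, -0.2]
width: 0.624
```

move_arm(deltas=[[[0,-0.6,0],[0.0025,-0.0005,-0.012],0.62],[[0,0,0],[0,0,-0.01],0.62],[[0,0,0],[0,0,-0.004],0.62],[[0,0,0],[0,0,0],0.62]])

```text
time_s: 15.05
ee_pos: [528.6, -37.7, 45.7]
ee_rot: [-179.9, -0.1, 4.5]
ft_force: [0.0, 0.4, -0.2]
width: 0.618
```

move_arm(deltas=[[[0,0,0],[0,0.0002,-0.002],0.62],[[0,0,0],[0,0,0],0.5],[[0,0,0],[0,0,0],0.35],[[0,0,0],[0,0,0],0.3],[[0,0,0],[0,0,0],0.3]], squeeze=25)

```text
time_s: 15.68
ee_pos: [529.0, -37.6, 44.4]
ee_rot: [-179.9, -0.2, 4.6]
ft_force: [0.6, 0.1, -1.7]
width: 0.389
```

move_arm(deltas=[[[0,0,0],[0,0,-0.0008],0.3],[[0,0,0],[0,0,-0.0008],0.3]])

```text
time_s: 15.92
ee_pos: [529.1, -37.6, 43.8]
ee_rot: [-179.9, -0.3, 4.6]
ft_force: [-2.4, -1.3, 13.8]
width: 0.39
```

Run:
```python
from h import *
look('wrist'); s=arm.get_state(); print(s['ee_pos'],s['ft_force'])
from fitc import fitc; fitc()
```

```text
[529.06606959 -37.54721837  43.82539566] [-3.45120909 -0.76723996  9.78999955]
cyl -26 26 7723 y,z [-0.49 35.39] ymin/max [-18.8  18.6] rms 3.11
cyl -26 -8 1920 y,z [-0.56 35.18] ymin/max [-17.2  16.1] rms 0.6
cyl 8 26 3128 y,z [-0.43 35.41] ymin/max [-18.8  18.8] rms 3.07
bench0 9041 -0.87 -0.07
rim22 2702 20.8 21.67
contactwall39 504 38.03 38.8
  return _methods._mean(a, axis=axis, dtype=dtype,
  ret = ret.dtype.type(ret / rcount)
Traceback (most recent call last):
  File "fitc.py", line 14, in fitc
    m&=ok; print(nm,m.sum(),np.median(Z[m]).round(2),np.percentile(Z[m],90).round(2))
                                                     ~~~~~~~~~~~~~^^^^^^^^^
IndexError: index -1 is out of bounds for axis 0 with size 0
```

Centred now at y ≈ −0.5 against the lamp's −0.2, and z ≈ 36.3 after the ~1.1 mm bias. I'll release, back off and verify.

move_arm(deltas=[[[0,0,0],[0,0,0],0.45],[[0,0,0],[0,0,0],0.52],[[0,0,0],[0,0,0],0.6],[[0,0,0],[0,0,0.01],0.62],[[0,0,0],[0,0,0.04],0.62],[[0,0,0],[0,0,0.05],0.62],[[0,0,0],[0,0,0.04],0.62],[[0,0,0],[0,0,0],0.62],[[0,0,0],[0,0,0],0.62]])

```text
time_s: 17.1
ee_pos: [528.1, -37.2, 190.1]
ee_rot: [-179.9, -0.3, 4.5]
ft_force: [0.2, -0.4, 0.1]
width: 0.619
```

Run:
```python
from h import *
p,d,c=look('wrist','w6.png'); s=arm.get_state(); print(s['time_s'],s['ee_pos'],s['ft_force'],s['width'])
cv2.imwrite('pics/w6c.png',cv2.resize(p[20:320,80:440],(720,600))[...,::-1])
from fitc import fitc; fitc()
```

```text
17.15 [528.21468716 -37.24956158 189.97479383] [-0.21977234  0.87244292  0.43445252] 0.6223830556966623
cyl -26 26 1808 y,z [-0.43 35.37] ymin/max [-17.   16.2] rms 0.56
cyl -26 -8 585 y,z [-0.44 35.27] ymin/max [-17.2  15.6] rms 0.58
cyl 8 26 658 y,z [-0.45 35.43] ymin/max [-16.6  16.1] rms 0.55
bench0 3265 -0.83 0.11
rim22 947 20.93 21.96
contactwall39 159 37.99 38.75
springwall45 110 43.96 44.64
cwallY [-22.11  21.47]
swallY [-21.34  21.82]
rimY [-58.11  57.78]
```

View pics/w6c.png

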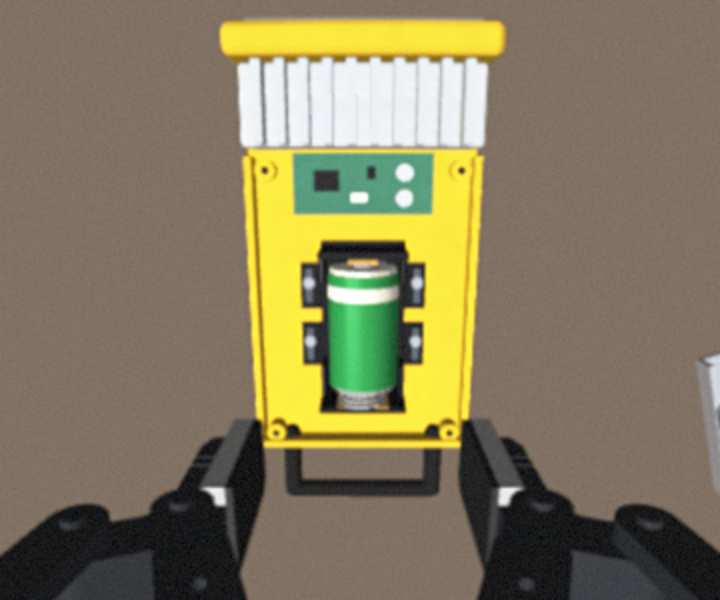

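The cell at (362,325) is centred and level: corrected z ≈ 36.4, both ends equal within 0.2 mm, y ≈ −0.3. The gripper is clear of everything. Handing in.

```bash
python3 -c "
from plant import arm
print(arm.finish_job())"
```

```text
the job is handed in; nothing more can be done
None
```

The fresh green cell is in the lamp, button to the brass contact, and the job is handed in after about 17 s of robot time. I got no verdict back.

**What I did:** I gripped the large green cell in its channel and tilted it 5° button-up. I pushed its flat end back against the spring to about 9–10 N, lowered it in, levelled it and let go. The first release left it riding up one rail, about 2.3 mm off-centre and 1.3 mm high. I regripped it, centred it, pressed down with about 14 N and released again.

**Last checks:**
- **Height:** the axis measures about 36.4 mm above the bench. The raw reading was 35.4 mm, and I added about 1 mm because the lamp's known heights all read that much low.
- **Level and centring:** both ends agree within 0.2 mm, and the cell is about 0.3 mm off-centre across the lamp.
- **Position along the lamp:** I did not measure the seated cell directly; the picture shows it between spring and contact. The lamp's head read about 2.5 mm off my assumed origin, which I took as holder offset and left uncorrected; that is well inside the 9 mm allowed.
- **Clearance:** the gripper is about 150 mm above the seated position and touching nothing. I steered clear of the other objects on the bench but did not re-measure them.

**One check to note:** during the first lowering, the wrist force rose briefly to about 34 N upward as the cell bottomed out, and I eased off at once. That is the wrist reading, not the total force on the lamp. With the spring also loaded, the lamp's total may have come close to or passed its 40 N limit. The button end was already down by then.

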